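# Third hand: press a shelf bracket against the sprung panel for screwing

## Task

Be my third hand while I screw on a shelf bracket: pick up the blue bracket by its arm (leave the grey one) and, held clear of the table, press the flat back of its plate squarely against the white panel, level and inside the red outline. Push the panel straight back until the black pointer stands in the green part of the gauge, never as far as the red part, and keep that push steady for three seconds; only the bracket may touch the panel and its stand, and nothing else on the table may be disturbed. Do not put it down or let go: finish while still holding and pressing.

Things in the scene. Friction and masses are not known exactly. Their poses are not given: they have to be found in the camera images.
- blue_bracket_grip (a point): Grasp point of the loose blue bracket (0.13-0.25 kg), a T from above, standing on the table as used: 29 mm above its underside, mid-width of its arm. The arm (28 mm wide along y, 50 high, a 58 mm high lip on the last 10 mm of its free end) runs from 36 mm at -x to the upright plate (100 wide, 40 high, 8 thick), front at 22, flat back at 30 mm in +x. Grasp the arm across its 28 mm from above. z up.
- blue_bracket_plate (a point): Centre of the flat back face of the blue bracket's plate, 20 mm above the bracket's underside, 30 mm in +x and 9 mm below the grasp point. x points out of the back face (the way to press), y along the 100 mm width, z up.
- grey_bracket_grip (a point): The same point of an identical bracket painted grey: a bystander, leave it where it is.
- outline (a point): Centre of the red outline on the front face of the upright white panel, 48 mm above the table. Inside, the outline is 116 mm wide (y) by 56 mm high: 8 mm to spare round the plate. x is horizontal, into the panel, the way it slides; z up. Panel 220 mm wide, 12 mm thick, from 12 to 84 mm above the table. The point moves with it.
- panel (a joint): How far the panel is pushed back along its x, in m: 0 at rest, stop at 0.030. Two springs push back with 0.7 N per mm, no preload. The black pointer on the panel's left end (+y) moves with it over the white gauge strip: green from 0.008 to 0.018 (5.6 to 12.6 N), red from 0.024.
- stand: Fixed dark steel stand of the sprung panel, gauge strip at its left (+y) end. Origin on the table under the panel's front face at rest; x is the way the panel slides, away from the robot. Base plate 10 mm high, 270 mm wide (y), from 8 mm before to 92 mm behind the origin; two 76 mm posts behind the panel at y +-85 mm. Nothing on it is above 85 mm.
- dip_a: Small round steel dip cup 67 mm across, 33 mm high: bystander. Origin at its underside.
- dip_b: Another such dip cup: bystander.
- driver: Screwdriver lying on the table, for the person: bystander.
There are look-alikes about, which are no part of the job. Of the things shaped like the part that bears blue_bracket_grip, the blue one is meant.

How it is judged (in metres and radians):
On the way, in this order (a step that is already met when the one before it is completed fails the run):
1. the blue bracket is lifted clear of the table in the fingers, the panel not yet pushed (height (world z) of blue_bracket_plate above 0.04 m and contact force between the fingers and blue_bracket above 3 N and value of joint panel below 0.003 m), for 0.2 s.
2. the bracket is pressed squarely inside the outline with the pointer in the green, steadily for 2.5 seconds (value of joint panel between 0.008 and 0.018 m and contact force between blue_bracket and stand between 4 and 15 N and x of blue_bracket_plate in the frame of outline between -0.006 and 0.006 m and y of blue_bracket_plate in the frame of outline between -0.009 and 0.009 m and z of blue_bracket_plate in the frame of outline between -0.009 and 0.009 m and angle between the x axis of blue_bracket_plate and the x axis of outline, either way round below 0.07 rad and angle between the z axis of blue_bracket_plate and the z axis of outline, either way round below 0.1 rad and velocity of joint panel between -0.01 and 0.01 m/s and contact force between the fingers and blue_bracket above 3 N), for 2.5 s.
At the end, for the whole second after the job is handed in: Still gripped and carried by nothing else, the plate is pressed on the panel (within 6 mm): its centre within 9 mm of the outline's centre sideways and in height, square within 0.07 rad, level within 0.1 rad, panel pushed back 8 to 18 mm and still, contact force 4 to 15 N (all of step 2); the arm keeps its last pose, push and grip.
It fails at once if the panel is pushed as far as the red part of the gauge (24 mm) (value of joint panel above 0.024 m).
It fails at once if the robot itself touches the panel or its stand (contact force between any of the arm, the fingers and stand above 1 N).
It fails at once if the grey bracket, a dip cup, or the screwdriver is moved more than 25 mm (distance of any of grey_bracket_grip, dip_a, dip_b, driver from where it was at the start of the episode above 0.025 m).
It also fails if it takes over 45 s, if anything falls off the work surface, if the arm or the gripper's body presses on something with over 40 N, if the wrist force passes 120 N, or if a joint passes its speed limit or range.

## Robot

A 6-joint arm with a two-finger parallel gripper is mounted at the origin on a cart in front of the work surface, level with it; the furniture and walls round the work are solid. World frame = base frame: x ahead of the robot, y to its left, z up, the work surface at z = 0. Lengths are in m, angles in degrees, forces in N, time in s.
With the tool pointing down it reaches from about 0.25 to 0.725 m from the base axis. Payload 9.7 kg.
Tool frame: the origin (TCP) lies midway between the tips of the shut fingers; the grasp point (between the pads) lies 19 mm behind it; z points along the fingers, y is the line along which they close (so a half turn about z gives the same grasp; the last joint's range is limited). The gripper opens to 85 mm and grips with 20 to 120 N. Pads are 22 mm wide; open, the fingers measure 114 mm over their backs; the gripper's body (76 mm by 85 mm) begins 54 mm behind the grasp point. The pads swing forward as they close: fully open they stand 13 mm farther back than shut.
Start: joints at [-75.287, 4.979, 10.078, 95.1, 0, 90], TCP at [0.14, -0.532, 0.231] pointing down, gripper open.
Joint ranges: [-179.16, 179.16], [-48.56, 103.87], [-65.8, 70.77], [-126.05, 130.52], [-82.76, 87.17], [-180, 180]. Speed limits (degrees/s): [127.2, 127.2, 147.25, 180, 180, 180].

## Interface

Orientations are given as [roll, pitch, yaw] about the fixed x, y, z axes, in that order (R = Rz(yaw) Ry(pitch) Rx(roll)).
In Python, from workcell import bot gives the robot as it stands. The module is installed in compiled form; this text tells all that it offers.
- The arm moves only by the tool send_rows, never from a script. Its argument "moves" is one flat list of numbers, 7 for each row, row after row: the shift along the world's x, y, z normalised to -1 to 1, where 1 is 0.025 m, then the turn, a rotation vector about the world's x, y, z normalised to -1 to 1, where 1 is 0.15 rad, then the closure, from -1 (fully open) to 1 (shut), so that 0 is half open. A call has 1 to 8 rows; each row shifts and turns the commanded pose from where the row before left it; what a row does not reach is not made up. A row lasts 1/8 s, in which the tool goes at most 62.5 mm and 10.7 degrees, less where a joint would pass 70% of its speed; a pose out of reach is approached as far as the arm can. A call with a number of a shift or a turn outside -1 to 1 is refused whole. A call with a gripper value outside its range is refused whole. The fingers move at their own pace and stop on an object; "squeeze" is the grip in N (left out, the last holds). Time passes only in rows, so rows that do not move let the fingers close. It gives the time, the measured TCP pose, the force, the opening and the grip force at its end, in the units of the state.
- bot.get_obs(): the state, without advancing time (a new reading comes with each control period).
- bot.camera(name): name is "scene" or "top" or "wrist"; returns a dict with "color" (400x640x3 uint8, red, green, blue), "camera_matrix" (3x3 intrinsics, pixels), "D" ([k1, k2, p1, p2, k3] as OpenCV has them; the pictures are not rectified), "R" (3x3) and "t" (3): a world point X has camera coordinates R X + t. Camera axes: x right, y down, z forward; pixel columns grow to the right and rows downward; lengths in m; the calibration is good to about 2 mm. A picture is of the moment at which its call begins. There is no depth.
- bot.job_done(): hands the job in; it is judged then, once.
Trained networks look in the newest picture that a camera, given by its name, has taken for a name from the list of things; names that differ only in an ending like _2 or _b are one class to them, and where a whole thing is asked for, a point or a joint stands for the part that bears it (a point fixed in the world has none). Each returns a list of dicts, best first, with "p" (0 to 1); they miss things now and then, are a little off and sometimes report something else, mostly with a low value. They report only what shows in the picture. A call takes as long as a camera call. They do not tell look-alikes from the thing itself.
- bot.boxes_of(camera, query): "extent" ([left, top, right, bottom] in pixels, round what is visible of it).
- bot.trace(camera, query): "region" (400x640 bool, what is visible of it) and "extent" ([left, top, right, bottom] in pixels, round what is visible of it).
- bot.landmark_of(camera, query): "pixel" ([column, row] in pixels: a listed point, or the origin of a listed thing).
The state is a dict: "time": time; "q": joint angles; "qd": joint speeds; "joint_efforts": joint torques, N m; "ee_pos": TCP position; "tcp_rot": TCP orientation; "wrist_force": force on the tool from outside, world axes, zero at the start; "torque": the same for the moment, N m; "opening": finger opening in m; "grasp_force": force on a finger pad.
Only numpy, scipy, OpenCV 4.12 (cv2) and the standard library are available. Lean on these libraries where they do the work, as an engineer would, in place of code of your own. Each camera call takes 0.05 s, during which the arm holds its last target. There are 200 camera calls.

## Working session

There is one attempt and no reset: what is moved stays moved. The work goes in short steps, Python scripts to look and compute and a tool call to move; the robot and the scene stay as the last step left them, time stands still between calls to the robot, and variables do not carry over. Pictures are saved under pics/ and viewed, at most 10 in all, crops included, and the job is handed in when it is done.

Besides the shell and the picture viewer there is one more tool, called as a command line: name --argument value ..., lists and objects as JSON in quotes. send_rows: Moves the arm, as the interface text tells. Its arguments: {"type":"object","properties":{"moves":{"type":"array"},"squeeze":{"type":"number"}},"required":["moves"]}

```bash
mkdir -p pics; cat > h.py <<'E'
import numpy as np, cv2
from workcell import bot
def ray(c,px):
    u=cv2.undistortPoints(np.array([[px]],float),c["camera_matrix"],np.array(c["D"],float))[0,0]
    R=np.array(c["R"]);t=np.array(c["t"]).ravel()
    return -R.T@t, R.T@np.array([u[0],u[1],1])
def atz(c,px,z):
    o,d=ray(c,px); return o+d*(z-o[2])/d[2]
def proj(c,X):
    R=np.array(c["R"]);p,_=cv2.projectPoints(np.array(X,float).reshape(-1,3),cv2.Rodrigues(R)[0],np.array(c["t"],float).reshape(3,1),c["camera_matrix"],np.array(c["D"],float))
    return p[:,0]
def tri(c1,p1,c2,p2):
    o1,d1=ray(c1,p1);o2,d2=ray(c2,p2)
    s=np.linalg.lstsq(np.c_[d1,-d2],o2-o1,rcond=None)[0]
    a=o1+s[0]*d1;b=o2+s[1]*d2
    return (a+b)/2,np.linalg.norm(a-b)
def save(n,im): cv2.imwrite("pics/"+n,cv2.cvtColor(im,cv2.COLOR_RGB2BGR))
E
cat > a.py <<'E'
from h import *
np.set_printoptions(precision=3,suppress=True)
C={n:bot.camera(n) for n in("scene","top")}
for n in C: save(n+"0.png",C[n]["color"]); print(n,ray(C[n],(320,200)))
Z=dict(blue_bracket_grip=.029,blue_bracket_plate=.02,grey_bracket_grip=.029,outline=.048,stand=0,dip_a=0,driver=.01)
for q,z in Z.items():
  for n in C:
    for r in bot.landmark_of(n,q): print(q,n,np.array(r["pixel"]),round(r["p"],2),atz(C[n],r["pixel"],z))
print(bot.get_obs())
E
python3 a.py
```

```text
scene (array([-0.113,  0.722,  0.534]), array([ 0.605, -0.658, -0.449]))
top (array([0.355, 0.044, 1.387]), array([ 0.136, -0.022, -0.99 ]))
blue_bracket_grip scene [386.8 188.3] 0.69 [ 0.466 -0.206  0.029]
blue_bracket_grip scene [353.3 177.4] 0.69 [ 0.594 -0.208  0.029]
blue_bracket_grip scene [388.7 208.4] 0.61 [ 0.39  -0.101  0.029]
blue_bracket_grip top [390.8 183.8] 0.94 [ 0.589 -0.201  0.029]
blue_bracket_grip top [393.7 230.7] 0.85 [ 0.447 -0.206  0.029]
blue_bracket_grip top [187.6 156.6] 0.74 [0.678 0.415 0.029]
blue_bracket_grip top [358.6 251.4] 0.64 [ 0.387 -0.099  0.029]
blue_bracket_plate scene [377.1 187.9] 0.84 [ 0.5   -0.206  0.02 ]
blue_bracket_plate scene [383.4 215.3] 0.62 [ 0.388 -0.073  0.02 ]
blue_bracket_plate top [347.  249.8] 0.81 [ 0.392 -0.066  0.02 ]
blue_bracket_plate top [394.  181.5] 0.77 [ 0.598 -0.213  0.02 ]
blue_bracket_plate top [390.6 214.9] 0.74 [ 0.495 -0.199  0.02 ]
grey_bracket_grip scene [296.2 244.4] 0.59 [0.455 0.189 0.029]
grey_bracket_grip top [260.5 230.3] 0.86 [0.452 0.192 0.029]
outline scene [297.1 198.3] 0.72 [0.598 0.042 0.048]
ou
[... 362 characters left out ...]
 [183.9 156.6] 0.86 [0.685 0.434 0.   ]
dip_a top [201.9 199.9] 0.79 [0.549 0.375 0.   ]
dip_a top [260.6 230.4] 0.32 [0.454 0.194 0.   ]
driver scene [365.5 165.3] 0.76 [ 0.653 -0.356  0.01 ]
driver top [438.7 163.1] 0.73 [ 0.656 -0.356  0.01 ]
{'time': 0.8, 'q': array([-75.286,   4.977,  10.079,  95.1  ,   0.   ,  89.998]), 'qd': array([-0.072,  0.01 , -0.079, -0.12 , -0.087,  0.026]), 'joint_efforts': array([  0.001, -52.004,  46.485,   0.001,  -0.   ,   0.   ]), 'ee_pos': array([ 0.14 , -0.532,  0.231]), 'tcp_rot': array([179.999,  -0.   ,  14.715]), 'wrist_force': array([ 0.837, -0.275,  0.677]), 'torque': array([0.015, 0.004, 0.043]), 'grasp_force': 0.0, 'opening': 0.08556851486168116}
```

```bash
python3 -c "
import cv2
a=cv2.imread('pics/scene0.png')[130:310,130:450];b=cv2.imread('pics/top0.png')[120:290,150:470]
f=lambda i:cv2.resize(i,None,fx=2.5,fy=2.5,interpolation=cv2.INTER_CUBIC)
cv2.imwrite('pics/s1.png',f(a));cv2.imwrite('pics/t1.png',f(b))"
```

```text
(no output)
```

View pics/s1.png

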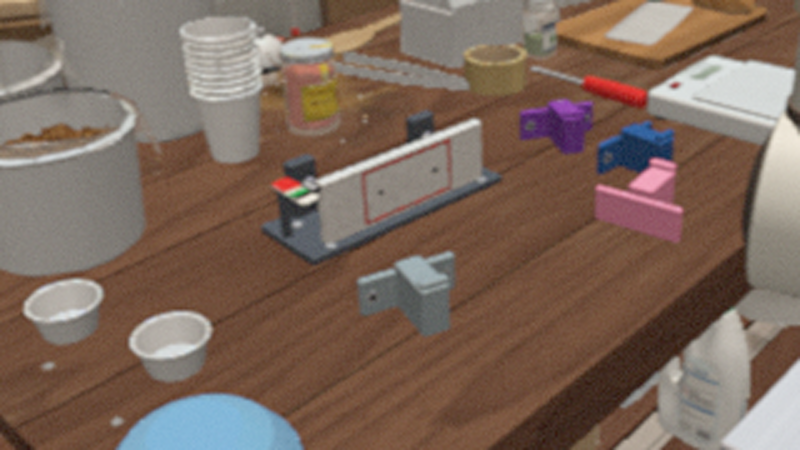

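View pics/t1.png

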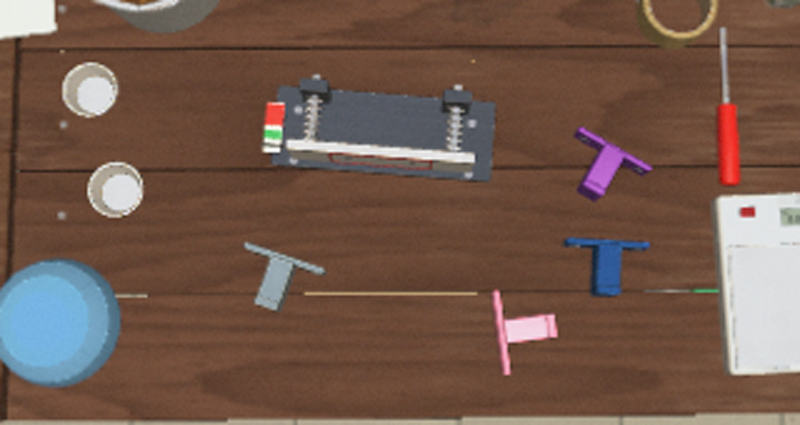

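The candidates in the top image are purple (~392,186), blue (392,225), pink (355,252) and grey (260,230). The blue T-shape at (392,225), or scene (386,190), is the one meant. It is the only blue one, and the enlarged crops confirm that. The panel faces the robot, yawed slightly. Next I'll fit the poses by silhouette.

```bash
cat > fit.py <<'E'
from h import *
from scipy.optimize import minimize
def box(x0,x1,y0,y1,z0,z1): return np.array([[x,y,z] for x in(x0,x1) for y in(y0,y1) for z in(z0,z1)])
# bracket in grip frame, z from underside
BR=[box(-.036,.022,-.014,.014,0,.05),box(-.036,-.026,-.014,.014,0,.058),box(.022,.030,-.05,.05,0,.04)]
PN=[box(0,.012,-.11,.11,.012,.084)]
def place(P,v,z=0):
    c,s=np.cos(v[2]),np.sin(v[2]); return P@np.array([[c,s,0],[-s,c,0],[0,0,1]])+[v[0],v[1],z]
S=8
def sil(c,parts,v,roi,z=0):
    x0,y0,x1,y1=roi; m=np.zeros(((y1-y0)*S,(x1-x0)*S),np.uint8)
    for P in parts:
        p=(proj(c,place(P,v,z))-[x0-.5,y0-.5])*S
        cv2.fillConvexPoly(m,cv2.convexHull(p.astype(np.float32)).round().astype(np.int32),1)
    return cv2.resize(m.astype(np.float32),(x1-x0,y1-y0),interpolation=cv2.INTER_AREA)
def fit(cs,masks,rois,parts,v0,z=0):
    def f(v): return sum(np.abs(sil(c,parts,v,r,z)-m[r[1]:r[3],r[0]:r[2]]).sum() for c,m,r in zip(cs,masks,rois))
    best=None
    for dy in(-.15,0,.15):
        s=np.array([v0]*4,float); s[:,2]+=dy; s[1,0]+=.008; s[2,1]+=.008; s[3,2]+=.1
        r=minimize(f,v0,method="Nelder-Mead",options=dict(initial_simplex=s,xatol=1e-5,fatol=.01,maxiter=400))
        if best is None or r.fun<best.fun: best=r
    return best.x,best.fun
def roi(c,parts,v,m=14):
    p=proj(c,place(np.vstack(parts),v)); return [int(a) for a in(*(p.min(0)-m),*(p.max(0)+m))]
def blue(im):
    h=cv2.cvtColor(im,cv2.COLOR_RGB2HSV).astype(int); return ((h[...,0]>102)&(h[...,0]<122)&(h[...,1]>120)).astype(np.float32)
def white(im):
    h=cv2.cvtColor(im,cv2.COLOR_RGB2HSV).astype(int); m=((h[...,1]<60)&(h[...,2]>125)).astype(np.uint8)
    return cv2.morphologyEx(m,cv2.MORPH_CLOSE,np.ones((5,5))).astype(np.float32)
E
cat > b.py <<'E'
from fit import *
np.set_printoptions(precision=4,suppress=True)
cs=[bot.camera("scene"),bot.camera("top")]
for nm,parts,fn,v0 in(("blue",BR,blue,(.455,-.205,0.)),("panel",PN,white,(.588,.066,-.05))):
    ms=[fn(c["color"]) for c in cs]; rs=[roi(c,parts,v0) for c in cs]
    for k in([0,1],[0],[1]):
        v,f=fit([cs[i] for i in k],[ms[i] for i in k],[rs[i] for i in k],parts,v0); print(nm,k,v,round(f,1),[m[r[1]:r[3],r[0]:r[2]].sum() for m,r in zip(ms,rs)])
    v,f=fit(cs,ms,rs,parts,v0) if 1 else 0
    ov=[]
    for c,m,r in zip(cs,ms,rs):
        s=sil(c,parts,v,r); im=c["color"][r[1]:r[3],r[0]:r[2]].copy(); im=cv2.resize(im,None,fx=4,fy=4)
        e=cv2.findContours(cv2.resize((s>.5).astype(np.uint8),None,fx=4,fy=4),0,2)[0]; cv2.drawContours(im,e,-1,(255,255,0),1)
        ov.append(cv2.resize(im,(390,290)))
    globals().setdefault("A",[]).append(np.hstack(ov))
save("ov.png",np.vstack(A))
E
python3 b.py
```

```text
blue [0, 1] [ 0.4641 -0.2026 -0.0207] 298.0 [np.float32(352.0), np.float32(286.0)]
blue [0] [ 0.4767 -0.214   0.2192] 167.4 [np.float32(352.0), np.float32(286.0)]
blue [1] [ 0.4624 -0.2016 -0.0625] 90.7 [np.float32(352.0), np.float32(286.0)]
panel [0, 1] [ 0.5945  0.0641 -0.0818] 1047.7 [np.float32(2096.0), np.float32(662.0)]
panel [0] [ 0.5945  0.0611 -0.0835] 459.5 [np.float32(2096.0), np.float32(662.0)]
panel [1] [ 0.5989  0.0886 -0.0659] 531.2 [np.float32(2096.0), np.float32(662.0)]
```

View pics/ov.png

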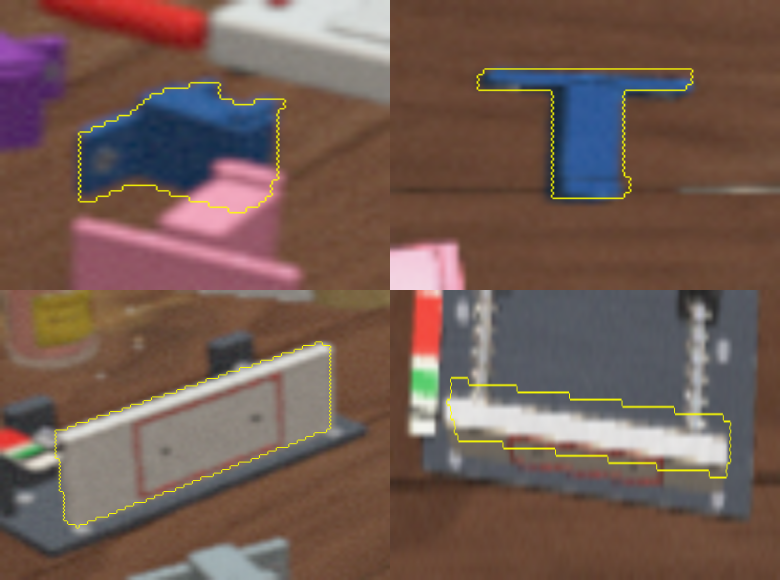

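```bash
cat > c.py <<'E'
from fit import *
np.set_printoptions(precision=4,suppress=True)
cs=[bot.camera("scene"),bot.camera("top")]
def blue2(im):
    i=im.astype(int); return ((i[...,2]-i[...,0]>14)&(i[...,2]-i[...,1]>8)).astype(np.float32)
def comp(m,roi_):
    n,l,st,_=cv2.connectedComponentsWithStats(m.astype(np.uint8)); x0,y0,x1,y1=roi_
    k=np.bincount(l[y0:y1,x0:x1][m[y0:y1,x0:x1]>0]).argmax(); return (l==k).astype(np.float32)
A=[]
TOP=[box(0,.012,-.11,.11,.0839,.084)]
def bright(im):
    h=cv2.cvtColor(im,cv2.COLOR_RGB2HSV).astype(int); return ((h[...,1]<50)&(h[...,2]>175)).astype(np.float32)
v0=(.462,-.203,-.05)
V=[]
def show(c,parts,v,r):
    im=cv2.resize(c["color"][r[1]:r[3],r[0]:r[2]],None,fx=4,fy=4,interpolation=2)
    s=cv2.resize((sil(c,parts,v,r)*255).astype(np.uint8),None,fx=4,fy=4)
    cv2.drawContours(im,cv2.findContours((s>127).astype(np.uint8),0,2)[0],-1,(255,255,0),1); A.append(cv2.resize(im,(390,290)))
rs=[roi(c,BR,v0,8) for c in cs]; ms=[comp(blue2(c["color"]),r) for c,r in zip(cs,rs)]
v,f=fit(cs[1:],ms[1:],rs[1:],BR,v0); print("blue top",v,f,ms[1].sum()); show(cs[1],BR,v,rs[1])
# scene: pink occludes -> only score where not pink
i=cs[0]["color"].astype(int); ok=~((i[...,0]-i[...,1]>40)&(i[...,2]-i[...,1]>8))
def fs(w):
    r=rs[0]; o=ok[r[1]:r[3],r[0]:r[2]]
    return (np.abs(sil(cs[0],BR,w,r)-ms[0][r[1]:r[3],r[0]:r[2]])*o).sum()
s=np.array([v]*4);s[1,0]+=.01;s[2,1]+=.01;s[3,2]+=.1
r=minimize(fs,v,method="Nelder-Mead",options=dict(initial_simplex=s)); print("blue scene",r.x,r.fun,fs(v)); show(cs[0],BR,r.x,rs[0])
v0=(.588,.066,-.06)
r1=roi(cs[1],TOP,v0,10); m=comp(bright(cs[1]["color"]),r1); m=cv2.morphologyEx(m,cv2.MORPH_OPEN,np.ones((3,3)))
v,f=fit([cs[1]],[m],[r1],TOP,v0); print("panel top",v,f,m.sum()); show(cs[1],TOP,v,r1)
r0=roi(cs[0],PN,v0,10); m=comp(white(cs[0]["color"]),r0)
w,f=fit([cs[0]],[m],[r0],PN,v0); print("panel scene",w,f,m.sum()); show(cs[0],PN,(v+w)/2,r0)
# red outline corners in scene, and its y-centre
i=cs[0]["color"].astype(int); red=((i[...,0]-i[...,1]>35)); red[:r0[1]]=0;red[r0[3]:]=0;red[:,:r0[0]+25]=0;red[:,r0[2]-15:]=0
p=cv2.findNonZero(red.astype(np.uint8)*(cv2.dilate(m,np.ones((3,3)))>0)); h=cv2.approxPolyDP(cv2.convexHull(p),4,True)[:,0]; print("red",h.tolist())
for x in h: 
    o,d=ray(cs[0],x); u=(v+w)/2; n=np.array([np.cos(u[2]),np.sin(u[2]),0]); X=o+d*((n@(np.r_[u[:2],0]-o))/(n@d)); print(X, "lat",(X[:2]-u[:2])@[-n[1],n[0]])
save("ov2.png",np.vstack([np.hstack(A[:2]),np.hstack(A[2:])]))
E
python3 c.py
```

```text
blue top [ 0.4633 -0.2019 -0.066 ] 53.234375 324.0
blue scene [ 0.4679 -0.2074 -0.0504] 56.921875 77.0
panel top [ 0.587   0.0674 -0.0831] 44.359375 286.0
panel scene [ 0.5944  0.0611 -0.0845] 185.640625 1799.0
red [[309, 185], [309, 205], [277, 219], [275, 199]]
[0.5857 0.0053 0.0791] lat -0.059162049524583614
[0.586  0.0079 0.0172] lat -0.05659326082451186
[0.5956 0.1224 0.0173] lat 0.05835253350133318
[0.5957 0.1238 0.0777] lat 0.05975436222446458
```

View pics/ov2.png

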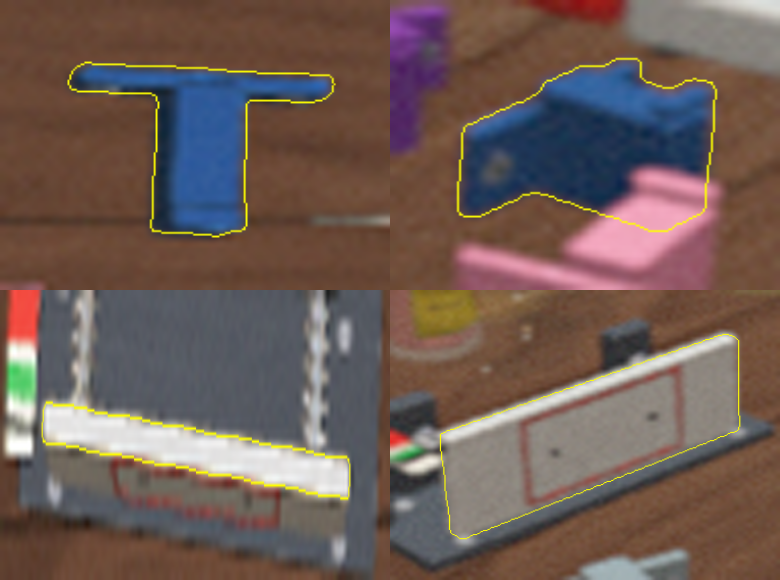

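The silhouettes now fit. Blue grip is at about (.465,-.204) with yaw -3.6°, and panel front is at about (.590,.064) with yaw -4.8°. The outline corners check out at ±58 mm wide and 17–79 mm high. Moving above the blue bracket.

send_rows --moves '[1, 1, 0, 0, 0, -0.4, -1, 1, 1, 0, 0, 0, -0.4, -1, 1, 1, 0, 0, 0, -0.4, -1, 1, 1, 0, 0, 0, -0.4, -1, 1, 1, 0, 0, 0, -0.53, -1, 1, 1, 0, 0, 0, 0, -1, 1, 1, 0, 0, 0, 0, -1, 1, 1, 0, 0, 0, 0, -1]' --squeeze 80

```text
time: 2.0
ee_pos: [0.3404, -0.3311, 0.2314]
tcp_rot: [180.0, -0.0, -3.6]
wrist_force: [0.3, -0.7, -0.2]
opening: 0.0855
grasp_force: 0.0
```

send_rows --moves '[1, 1, 0, 0, 0, 0, -1, 1, 1, -0.8, 0, 0, 0, -1, 1, 1, -0.8, 0, 0, 0, -1, 1, 1, -0.8, 0, 0, 0, -1, 1, 1, -0.8, 0, 0, 0, -1, 0, 0.12, 0, 0, 0, 0, -1, 0, 0, 0, 0, 0, 0, -1]'

```text
time: 2.88
ee_pos: [0.4646, -0.204, 0.1517]
tcp_rot: [180.0, -0.0, -3.6]
wrist_force: [-0.1, -0.1, 0.6]
opening: 0.0854
grasp_force: 0.0
```

```bash
python3 - <<'E'
from fit import *
np.set_printoptions(precision=4,suppress=True)
c=bot.camera("wrist"); o=bot.get_obs(); print(o["ee_pos"],o["tcp_rot"],o["time"])
v=(.465,-.204,-.063)
im=c["color"].copy()
for P in BR:
    cv2.polylines(im,[cv2.convexHull(proj(c,place(P,v)).astype(np.float32)).astype(np.int32)],True,(255,255,0),1)
save("w1.png",im)
for q,z in(("blue_bracket_grip",.029),("blue_bracket_plate",.02)):
  for r in bot.landmark_of("wrist",q): print(q,r["pixel"],r["p"],atz(c,r["pixel"],z))
i=c["color"].astype(int); m=((i[...,2]-i[...,0]>14)&(i[...,2]-i[...,1]>8)).astype(np.uint8)
n,l,st,_=cv2.connectedComponentsWithStats(m); k=1+st[1:,4].argmax(); m=(l==k).astype(np.float32)
r=[0,0,640,400]
S_=None
import fit; fit.S=2
print(st[k],fit.fit([c],[m],[r],BR,v))
E
```

```text
[ 0.4646 -0.2044  0.152 ] [179.974   -0.041   -3.6008] 2.925
blue_bracket_grip [201.5, 282.0] 0.93 [ 0.3858 -0.1004  0.029 ]
blue_bracket_grip [311.2, 190.7] 0.82 [ 0.4616 -0.2     0.029 ]
blue_bracket_grip [301.9, 28.1] 0.75 [ 0.5794 -0.2014  0.029 ]
blue_bracket_plate [170.4, 280.5] 0.94 [ 0.3839 -0.0696  0.02  ]
blue_bracket_plate [315.7, 152.1] 0.65 [ 0.4907 -0.2055  0.02  ]
[ 247  147  134   99 5192] (array([ 0.4626, -0.2019, -0.0792]), np.float64(493.75))
```

View pics/w1.png

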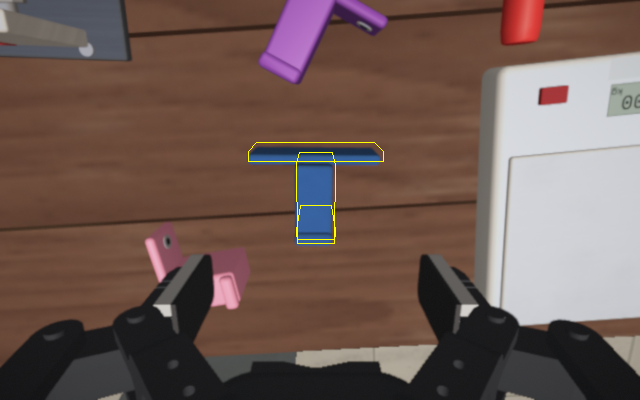

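The wrist view shows the model outline about 5 px too high, so the bracket is really at about (.462,-.203). The fingers straddle the arm and are clear of the pink bracket. Descending and gripping.

send_rows --moves '[-0.1, 0.04, -0.8, 0, 0, 0, -1, 0, 0, -0.8, 0, 0, 0, -1, 0, 0, -0.8, 0, 0, 0, -1, 0, 0, -0.8, 0, 0, 0, -1, 0, 0, -0.8, 0, 0, 0, -1, 0, 0, -0.8, 0, 0, 0, -1, 0, 0, -0.6, 0, 0, 0, -1, 0, 0, -0.28, 0, 0, 0, -1]'

```text
time: 4.03
ee_pos: [0.4619, -0.2033, 0.0088]
tcp_rot: [-180.0, 0.0, -3.6]
wrist_force: [-0.3, -0.6, 0.5]
opening: 0.0855
grasp_force: 0.0
```

send_rows --moves '[0, 0, 0, 0, 0, 0, 1, 0, 0, 0, 0, 0, 0, 1, 0, 0, 0, 0, 0, 0, 1, 0, 0, 0, 0, 0, 0, 1, 0, 0, 0, 0, 0, 0, 1, 0, 0, 0, 0, 0, 0, 1, 0, 0, 0, 0, 0, 0, 1, 0, 0, 0, 0, 0, 0, 1]'

```text
time: 5.03
ee_pos: [0.4627, -0.2031, 0.01]
tcp_rot: [180.0, -0.1, -3.6]
wrist_force: [-0.4, -0.7, 5.6]
opening: 0.0271
grasp_force: 79.3
```

Gripped at 27 mm opening and 79 N. Lifting, then going to a standoff before the panel.

send_rows --moves '[0, 0, 0.5, 0, 0, 0, 1, 0, 0, 0.8, 0, 0, 0, 1, 0, 0, 0.8, 0, 0, 0, 1, 0, 0, 0.8, 0, 0, 0, 1, 0, 0, 0.8, 0, 0, 0, 1, 0, 0, 0.5, 0, 0, 0, 1, 0, 0, 0, 0, 0, 0, 1, 0, 0, 0, 0, 0, 0, 1]'

```text
time: 6.02
ee_pos: [0.4619, -0.2028, 0.1135]
tcp_rot: [-180.0, 0.1, -3.6]
wrist_force: [-0.2, 0.3, -1.9]
opening: 0.0273
grasp_force: 78.7
```

send_rows --moves '[0.2, 0.9, 0, 0, 0, 0, 1, 0.2, 1, 0, 0, 0, 0, 1, 0.2, 1, 0, 0, 0, 0, 1, 0.2, 1, 0, 0, 0, 0, 1, 0.2, 1, 0, 0, 0, 0, 1, 0.2, 1, 0, 0, 0, 0, 1, 0.2, 1, 0, 0, 0, 0, 1, 0.2, 1, 0, 0, 0, 0, 1]'

```text
time: 7.02
ee_pos: [0.5013, -0.0182, 0.1135]
tcp_rot: [-179.4, 0.1, -2.4]
wrist_force: [0.7, 0.3, -1.9]
opening: 0.0272
grasp_force: 79.1
```

send_rows --moves '[0.36, 1, 0, 0, 0, -0.13, 1, 0.4, 1, 0, 0, 0, 0, 1, 0.4, 1.0, 0, 0, 0, 0, 1, 0, 0.05, -0.7, 0, 0, 0, 1, 0, 0, -0.8, 0, 0, 0, 1, 0, 0, -0.8, 0, 0, 0, 1, 0, 0, -0.78, 0, 0, 0, 1, 0, 0, 0, 0, 0, 0, 1]'

```text
time: 8.02
ee_pos: [0.5279, 0.0126, 0.0348]
tcp_rot: [-177.5, 0.3, 0.1]
wrist_force: [-0.2, -0.6, -1.7]
opening: 0.027
grasp_force: 78.9
```

```bash
cat > d.py <<'E'
from fit import *
import sys
np.set_printoptions(precision=4,suppress=True)
o=bot.get_obs(); print(o["ee_pos"],o["tcp_rot"],o["wrist_force"],o["time"])
cs=[bot.camera(n) for n in("scene","top")]; A=[]
e=o["ee_pos"]; yaw=np.radians(o["tcp_rot"][2]); z=e[2]-.010
b=(e[0],e[1],yaw)
for c,s in zip(cs,((0.005,-.005),(0,0))):
    r=roi(c,PN,(.587,.066,-.083),22); im=cv2.resize(c["color"][r[1]:r[3],r[0]:r[2]],None,fx=5,fy=5,interpolation=2)
    for P in [BR[2],BR[0]]:
        h=cv2.convexHull((proj(c,place(P,(b[0]+s[0],b[1]+s[1],yaw),z))+.5-r[:2]).astype(np.float32)*5).astype(np.int32); cv2.polylines(im,[h],True,(255,255,0),1)
    A.append(cv2.resize(im,None,fx=.8,fy=.8) if im.shape[1]>790 else im)
w=max(a.shape[1] for a in A); A=[cv2.copyMakeBorder(a,0,0,0,w-a.shape[1],0) for a in A]
M=np.vstack(A); k=min(1,800/M.shape[1],600/M.shape[0]); save(sys.argv[1],cv2.resize(M,None,fx=k,fy=k,interpolation=3))
for q in("blue_bracket_plate","outline"):
  for n in("scene","top"): print(q,n,[(np.round(x["pixel"],1),round(x["p"],2)) for x in bot.landmark_of(n,q)])
E
python3 d.py p1.png
```

```text
[0.5279 0.0126 0.0348] [-177.5206    0.261     0.0899] [-0.1731 -0.5755 -1.7125] 8.025
blue_bracket_plate scene [(array([348.5, 178.1]), 0.96), (array([385.1, 216.6]), 0.94), (array([314. , 197.5]), 0.77)]
blue_bracket_plate top [(array([390.9, 179.6]), 0.59)]
outline scene []
outline top [(array([304. , 184.4]), 0.85)]
```

View pics/p1.png

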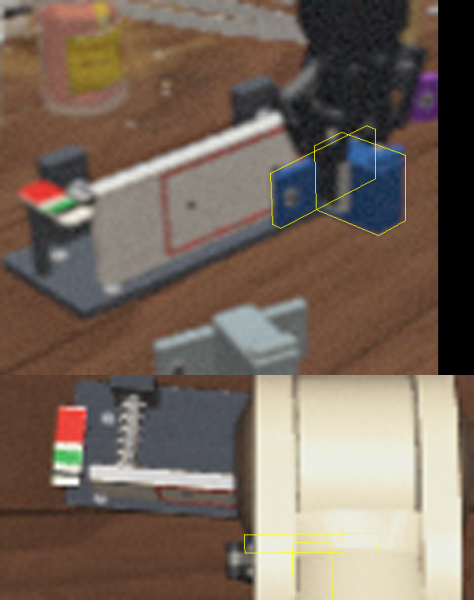

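```bash
python3 -c "
from workcell import bot
o=bot.get_obs();print(o['q'],o['qd'],o['joint_efforts'],o['torque'])"
```

```text
[ 4.63315698e-02  2.99744567e+00 -1.34678469e+01  7.34898129e+01
  2.49020721e+00  1.79943514e+02] [ 0.01442087  0.01698727 -0.11000798 -0.07880557 -0.0878548  -0.08766825] [-1.79922616e-02 -5.00648510e+01  4.67144322e+01  3.68416338e-03
  1.61057292e-01 -5.20276285e-05] [-0.07647596  0.07860509 -0.02546726]
```

The arm stopped because joint 6 is at its 180° limit, so this grasp can't reach y=.07 at that yaw. I'll set the bracket upright on free table, turn the gripper half a turn and regrasp. First step is to back off and level it.

send_rows --moves '[-0.6, -0.6, 0.4, 0, 0, 0, 1, -0.5, -0.7, 0.4, -0.29, 0, 0, 1, 0, 0, 0, 0, 0, 0, 1, 0, 0, 0, 0, 0, 0, 1]'

```text
time: 8.82
ee_pos: [0.5026, -0.0192, 0.0574]
tcp_rot: [-179.9, -0.0, 0.1]
wrist_force: [-0.4, -0.0, -2.0]
opening: 0.027
grasp_force: 79.0
```

send_rows --moves '[0, 0, -0.6, 0, 0, 0, 1, 0, 0, -0.6, 0, 0, 0, 1, 0, 0, -0.4, 0, 0, 0, 1, 0, 0, -0.22, 0, 0, 0, 1, 0, 0, -0.04, 0, 0, 0, 1, 0, 0, 0, 0, 0, 0, 1]'

```text
time: 9.57
ee_pos: [0.5024, -0.0197, 0.0111]
tcp_rot: [180.0, -0.0, 0.1]
wrist_force: [0.5, 0.1, -1.5]
opening: 0.0272
grasp_force: 79.3
```

send_rows --moves '[0, 0, 0, 0, 0, 0, -1, 0, 0, 0, 0, 0, 0, -1, 0, 0, 0, 0, 0, 0, -1, 0, 0, 0, 0, 0, 0, -1, 0, 0, 0, 0, 0, 0, -1, 0, 0, 0, 0, 0, 0, -1]'

```text
time: 10.32
ee_pos: [0.5021, -0.0196, 0.0108]
tcp_rot: [-180.0, 0.0, 0.1]
wrist_force: [0.4, -0.1, 0.6]
opening: 0.0852
grasp_force: 0.0
```

send_rows --moves '[0, 0, 0.6, 0, 0, 0, -1, 0, 0, 0.8, 0, 0, 0, -1, 0, 0, 0.8, 0, 0, 0, -1, 0, 0, 0.8, 0, 0, 0, -1, 0, 0, 0.8, 0, 0, 0, -1, 0, 0, 0.8, 0, 0, 0, -1, 0, 0, 0.6, 0, 0, 1, -1, 0, 0, 0, 0, 0, 1, -1]'

```text
time: 11.32
ee_pos: [0.5028, -0.0197, 0.1434]
tcp_rot: [179.9, -0.1, 17.6]
wrist_force: [0.1, -0.4, -0.6]
opening: 0.0854
grasp_force: 0.0
```

send_rows --moves '[0, 0, 0, 0, 0, 1, -1, 0, 0, 0, 0, 0, 1, -1, 0, 0, 0, 0, 0, 1, -1, 0, 0, 0, 0, 0, 1, -1, 0, 0, 0, 0, 0, 1, -1, 0, 0, 0, 0, 0, 1, -1, 0, 0, 0, 0, 0, 1, -1, 0, 0, 0, 0, 0, 1, -1]'

```text
time: 12.32
ee_pos: [0.5022, -0.0197, 0.142]
tcp_rot: [179.9, 0.0, 86.3]
wrist_force: [-0.7, -0.8, 0.6]
opening: 0.0852
grasp_force: 0.0
```

send_rows --moves '[0, 0, 0, 0, 0, 1, -1, 0, 0, 0, 0, 0, 1, -1, 0, 0, 0, 0, 0, 1, -1, 0, 0, 0, 0, 0, 1, -1, 0, 0, 0, 0, 0, 1, -1, 0, 0, 0, 0, 0, 1, -1, 0, 0, 0, 0, 0, 1, -1, 0, 0, 0, 0, 0, 1, -1]'

```text
time: 13.32
ee_pos: [0.5022, -0.0197, 0.142]
tcp_rot: [180.0, 0.1, 155.1]
wrist_force: [0.3, -1.2, 0.3]
opening: 0.0852
grasp_force: 0.0
```

send_rows --moves '[0, 0, 0, 0, 0, 1, -1, 0, 0, 0, 0, 0, 1, -1, 0, 0, 0, 0, 0, 0.9, -1, 0, 0, 0, 0, 0, 0, -1]'

```text
time: 13.82
ee_pos: [0.5022, -0.0197, 0.1418]
tcp_rot: [-180.0, 0.1, 179.7]
wrist_force: [0.1, -0.3, -0.5]
opening: 0.0852
grasp_force: 0.0
```

```bash
python3 - <<'E'
from fit import *
np.set_printoptions(precision=4,suppress=True)
c=bot.camera("wrist"); o=bot.get_obs(); print(o["ee_pos"],o["tcp_rot"],o["q"],o["time"])
v=(.5023,-.0197,0.002); im=c["color"].copy()
for P in BR: cv2.polylines(im,[cv2.convexHull(proj(c,place(P,v)).astype(np.float32)).astype(np.int32)],True,(255,255,0),1)
save("w2.png",im)
E
```

```text
[ 0.5022 -0.0197  0.1416] [-179.9998    0.0725  179.5566] [-2.2431 -2.4441 -7.3964 84.9752  0.002  -1.7997] 13.875
```

View pics/w2.png

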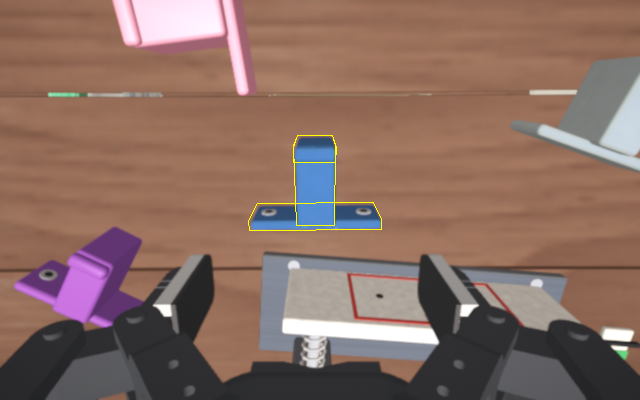

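The wrist overlay matches the bracket where I set it down, upright, at (.502,-.020). Regrasping with the flipped gripper, and measuring the panel from this picture.

```bash
python3 - <<'E'
from fit import *
np.set_printoptions(precision=4,suppress=True)
c=bot.camera("wrist"); im=c["color"].astype(int)
P=[((349,274.5),.0195),((356,318),.0765)]
for p,z in P: print(atz(c,p,z))
for v in((.587,.067,-.083),(.590,.0645,-.083)):
  print(v,proj(c,[place(np.array([[0,-.0585,z]]),v)[0] for z in(.0195,.0765)]), proj(c,place(np.array([[0,-.11,.084],[.012,-.11,.084],[0,-.11,.012]]),v)))
E
```

```text
[0.582  0.0085 0.0195]
[0.5832 0.0082 0.0765]
(0.587, 0.067, -0.083) [[349.1868 274.6494]
 [356.7662 316.6543]] [[282.068  318.7611]
 [281.2271 333.7511]
 [289.6976 266.3037]]
(0.59, 0.0645, -0.083) [[346.2052 277.7831]
 [353.0892 320.3485]] [[278.5298 322.5885]
 [277.7405 337.4754]
 [286.9434 269.4013]]
```

send_rows --moves '[0, 0, -0.8, 0, 0, 0, -1, 0, 0, -0.8, 0, 0, 0, -1, 0, 0, -0.8, 0, 0, 0, -1, 0, 0, -0.8, 0, 0, 0, -1, 0, 0, -0.8, 0, 0, 0, -1, 0, 0, -0.7, 0, 0, 0, -1, 0, 0, -0.54, 0, 0, 0, -1, 0, 0, 0, 0, 0, 0, -1]'

```text
time: 14.92
ee_pos: [0.5015, -0.0196, 0.0089]
tcp_rot: [180.0, -0.1, 179.7]
wrist_force: [-0.5, -0.0, 0.1]
opening: 0.0855
grasp_force: 0.0
```

send_rows --moves '[0, 0, 0, 0, 0, 0, 1, 0, 0, 0, 0, 0, 0, 1, 0, 0, 0, 0, 0, 0, 1, 0, 0, 0, 0, 0, 0, 1, 0, 0, 0, 0, 0, 0, 1, 0, 0, 0, 0, 0, 0, 1, 0, 0, 0, 0, 0, 0, 1, 0, 0, 0, 0, 0, 0, 1]'

```text
time: 15.92
ee_pos: [0.5026, -0.0197, 0.0104]
tcp_rot: [-180.0, 0.1, 179.7]
wrist_force: [0.2, -0.4, 5.5]
opening: 0.027
grasp_force: 79.2
```

The wrist view confirms the panel front at (.587,.067). Going to the standoff.

send_rows --moves '[0, 0, 0.6, 0, 0, 0, 1, 0, 0, 0.8, 0, 0, 0, 1, 0, 0, 0.6, 0, 0, 0, 1, 0, 0.9, 0, 0, 0, -0.26, 1, 0, 0.9, 0, 0, 0, -0.26, 1, 0, 0.9, 0, 0, 0, 0, 1, 0, 0.94, 0, 0, 0, 0, 1, 0, 0, 0, 0, 0, 0, 1]'

```text
time: 16.92
ee_pos: [0.502, 0.0724, 0.0601]
tcp_rot: [180.0, 0.0, 175.4]
wrist_force: [-0.1, -0.4, -2.5]
opening: 0.0272
grasp_force: 79.0
```

send_rows --moves '[0.7, 0, -0.4, 0, 0, 0, 1, 0.68, 0, -0.48, 0, 0, 0, 1, 0, 0, 0, 0, 0, 0, 1, 0, 0, 0, 0, 0, 0, 1]'

```text
time: 17.42
ee_pos: [0.5362, 0.0709, 0.0381]
tcp_rot: [-180.0, -0.0, 175.2]
wrist_force: [-0.7, 0.1, -2.2]
opening: 0.0271
grasp_force: 78.9
```

```bash
sed -i 's/yaw=np.radians(o\["tcp_rot"\]\[2\])/yaw=np.radians(o["tcp_rot"][2]-180)/' d.py; python3 d.py p2.png
```

```text
[0.5362 0.0709 0.0381] [-179.9918   -0.0039  175.2325] [-0.6847  0.0591 -2.1853] 17.425
blue_bracket_plate scene [(array([385.4, 219.2]), 0.93), (array([351.8, 176.8]), 0.83), (array([298., 205.]), 0.65)]
blue_bracket_plate top [(array([350.8, 251.9]), 0.77), (array([394.5, 178.3]), 0.66)]
outline scene [(array([293.5, 201.3]), 0.83)]
outline top [(array([185.3, 157. ]), 0.66)]
```

View pics/p2.png

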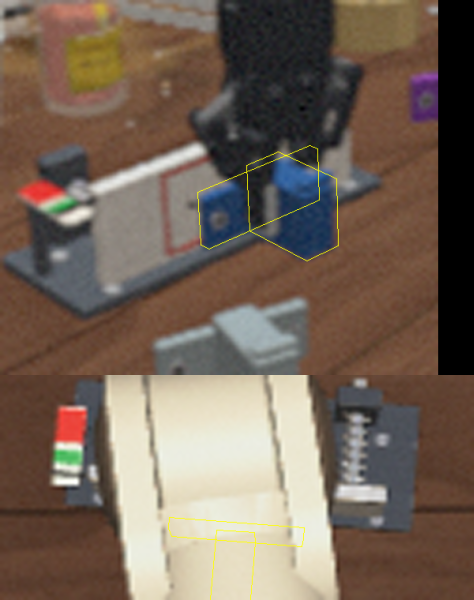

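send_rows --moves '[0.2, -0.017, 0, 0, 0, 0, 1, 0.2, -0.017, 0, 0, 0, 0, 1, 0.2, -0.017, 0, 0, 0, 0, 1, 0.12, -0.01, 0, 0, 0, 0, 1, 0.08, -0.007, 0, 0, 0, 0, 1, 0.08, -0.007, 0, 0, 0, 0, 1, 0.08, -0.007, 0, 0, 0, 0, 1, 0, 0, 0, 0, 0, 0, 1]'

```text
time: 18.73
ee_pos: [0.5604, 0.0693, 0.0377]
tcp_rot: [-180.0, -0.0, 175.3]
wrist_force: [-2.5, 0.2, -1.6]
opening: 0.0273
grasp_force: 78.8
```

Contact is at about x=.557, as predicted. Pushing about 9 mm more.

send_rows --moves '[0.08, -0.007, 0, 0, 0, 0, 1, 0.08, -0.007, 0, 0, 0, 0, 1, 0.08, -0.007, 0, 0, 0, 0, 1, 0.08, -0.007, 0, 0, 0, 0, 1, 0.05, -0.004, 0, 0, 0, 0, 1, 0, 0, 0, 0, 0, 0, 1, 0, 0, 0, 0, 0, 0, 1, 0, 0, 0, 0, 0, 0, 1]'

```text
time: 19.73
ee_pos: [0.569, 0.0686, 0.0377]
tcp_rot: [180.0, -0.1, 175.3]
wrist_force: [-7.4, 1.2, 0.6]
opening: 0.0272
grasp_force: 79.1
```

```bash
python3 d.py p3.png; python3 -c "
from workcell import bot
o=bot.get_obs();print(o['wrist_force'],o['torque'])"
```

```text
[0.569  0.0686 0.0377] [179.9959  -0.0837 175.2517] [-7.4383  1.1775  0.6238] 19.725
blue_bracket_plate scene [(array([290.8, 201.2]), 0.97), (array([386.7, 215.2]), 0.92), (array([351.2, 177.5]), 0.81)]
blue_bracket_plate top [(array([397.9, 182.2]), 0.79), (array([347.8, 254.5]), 0.79)]
outline scene [(array([288.4, 199.2]), 0.56)]
outline top []
[-8.53629349  0.9647162   1.67474391] [ 0.19684139  1.49729432 -0.38040259]
```

View pics/p3.png

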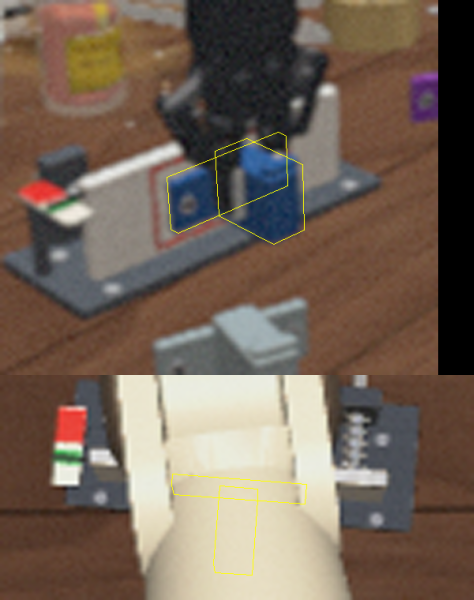

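The pointer stands mid-green. I'll check the lateral and height margins in one enlarged crop.

```bash
python3 - <<'E'
from fit import *
np.set_printoptions(precision=2,suppress=True)
o=bot.get_obs(); c=bot.camera("scene"); e=o["ee_pos"]; yaw=np.radians(o["tcp_rot"][2]-180); z=e[2]-.0104
x0,y0,x1,y1=262,165,342,235; k=10
im=cv2.resize(c["color"][y0:y1,x0:x1],None,fx=k,fy=k,interpolation=cv2.INTER_CUBIC)
off=(.005,-.005)
def dr(P,col): cv2.polylines(im,[((proj(c,P)+.5-[x0,y0])*k).astype(np.int32)],True,col,1)
pl=np.array([[.030,-.05,0],[.030,.05,0],[.030,.05,.04],[.030,-.05,.04]])
p=place(pl,(e[0]+off[0],e[1]+off[1],yaw),z); dr(p,(255,255,0))
pc=place(np.array([[.03,0,0]]),(e[0]+off[0],e[1]+off[1],yaw))[0]
n=np.array([np.cos(-.083),np.sin(-.083)]); b=np.array([.587+off[0],.067+off[1]]); d=n@(pc[:2]-b); print("push",d,"lat",(pc[:2]-b)@[-n[1],n[0]],"z",z+.02-.048)
q=b+n*d; dr(place(np.array([[0,s*.058,zz] for s,zz in((-1,.02),(1,.02),(1,.076),(-1,.076))]),(q[0],q[1],-.083)),(0,255,0))
save("z.png",im[:600])
E
```

```text
push 0.01193088090149167 lat 9.619906381688092e-05 z -0.0007042347577721764
```

View pics/z.png

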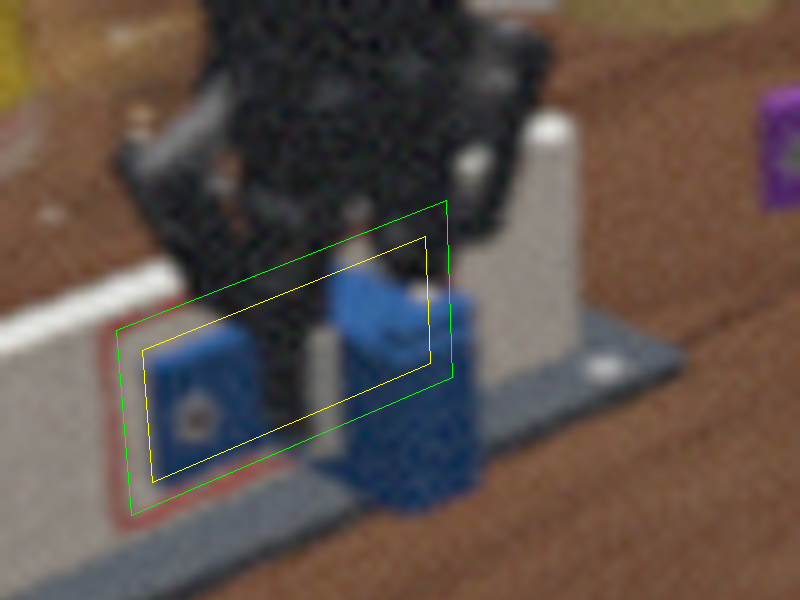

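The plate sits inside the outline, about 3 mm to -y and 1–2 mm low, which is well within 9 mm. The push is about 12 mm and 8 N. Holding.

send_rows --moves '[0, 0, 0, 0, 0, 0, 1, 0, 0, 0, 0, 0, 0, 1, 0, 0, 0, 0, 0, 0, 1, 0, 0, 0, 0, 0, 0, 1, 0, 0, 0, 0, 0, 0, 1, 0, 0, 0, 0, 0, 0, 1, 0, 0, 0, 0, 0, 0, 1, 0, 0, 0, 0, 0, 0, 1]'

```text
time: 21.08
ee_pos: [0.569, 0.0686, 0.0377]
tcp_rot: [180.0, -0.1, 175.3]
wrist_force: [-8.3, 1.3, 1.7]
opening: 0.0274
grasp_force: 79.1
```

send_rows --moves '[0, 0, 0, 0, 0, 0, 1, 0, 0, 0, 0, 0, 0, 1, 0, 0, 0, 0, 0, 0, 1, 0, 0, 0, 0, 0, 0, 1, 0, 0, 0, 0, 0, 0, 1, 0, 0, 0, 0, 0, 0, 1, 0, 0, 0, 0, 0, 0, 1, 0, 0, 0, 0, 0, 0, 1]'

```text
time: 22.08
ee_pos: [0.569, 0.0686, 0.0376]
tcp_rot: [180.0, -0.1, 175.3]
wrist_force: [-8.6, 1.0, 1.1]
opening: 0.0272
grasp_force: 79.1
```

send_rows --moves '[0, 0, 0, 0, 0, 0, 1, 0, 0, 0, 0, 0, 0, 1, 0, 0, 0, 0, 0, 0, 1, 0, 0, 0, 0, 0, 0, 1, 0, 0, 0, 0, 0, 0, 1, 0, 0, 0, 0, 0, 0, 1, 0, 0, 0, 0, 0, 0, 1, 0, 0, 0, 0, 0, 0, 1]'

```text
time: 23.08
ee_pos: [0.569, 0.0686, 0.0377]
tcp_rot: [180.0, -0.1, 175.3]
wrist_force: [-7.7, 1.7, 1.9]
opening: 0.0275
grasp_force: 79.1
```

send_rows --moves '[0, 0, 0, 0, 0, 0, 1, 0, 0, 0, 0, 0, 0, 1, 0, 0, 0, 0, 0, 0, 1, 0, 0, 0, 0, 0, 0, 1]'

```text
time: 23.58
ee_pos: [0.569, 0.0686, 0.0377]
tcp_rot: [180.0, -0.1, 175.3]
wrist_force: [-8.6, 1.3, 1.1]
opening: 0.0272
grasp_force: 79.1
```

```bash
python3 -c "
from workcell import bot
o=bot.get_obs();print(o['ee_pos'],o['wrist_force'],o['grasp_force'],o['time']);print(bot.job_done())"
```

```text
[0.56897545 0.06862883 0.03765346] [-8.64006815  1.31594309  1.09892483] 79.10105466842651 23.575
the job is handed in; nothing more can be done
None
```

The job is handed in with the blue bracket still gripped and pressed inside the red outline at about 8 N, pointer mid-green, held over 3 s; I set it down once on the way to regrasp it (a joint limit), and no verdict came back.

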